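# Tip jar lids through the spring flap of the lid hopper

### The arm

A 6-joint arm with a two-finger parallel gripper is mounted at the origin on the work surface. World frame = base frame: x ahead of the robot, y to its left, z up, the work surface at z = 0. Lengths are in mm, angles in rad, forces in N, time in s.
With the tool pointing down it reaches from about 350 to 775 mm from the base axis. Payload 7.3 kg.
Tool frame: the origin (TCP) lies midway between the tips of the shut fingers; the grasp point (between the pads) lies 19 mm behind it (bot.tcp_to_grasp is the distance from the TCP to the grasp point, in mm); z points along the fingers, y is the line along which they close (so a half turn about z gives the same grasp; the last joint's range is limited). The gripper opens to 92 mm and grips with 3 to 60 N. Pads are 19 mm wide; open, the fingers measure 130 mm over their backs; the gripper's body (75 mm by 190 mm) begins 47 mm behind the grasp point.
Start: joints at [1.056, 0.342, 1.524, -0, 1.275, -0.146], TCP at [189.247, 489.725, 226.741] pointing down, gripper open.
Joint ranges: [-2.53, 2.53], [-0.77, 2.02], [0.04, 2.7], [-1, 4.14], [0.28, 2.66], [-3.11, 3.11]. Speed limits (rad/s): [2.57, 2.57, 3.14, 3.14, 3.14, 3.14].

### API

Orientations are given as [roll, pitch, yaw] about the fixed x, y, z axes, in that order (R = Rz(yaw) Ry(pitch) Rx(roll)).
In Python, from plant import bot, viewer gives the robot as it stands. The module is installed in compiled form; this text tells all that it offers.
- The arm moves only by the shell command python3 -m handwheel 'ROWS'. ROWS is text: rows parted by semicolons, each of 7 numbers parted by spaces: the shift along the tool's x, y, z scaled (see below), then the turn, a rotation vector about the tool's x, y, z scaled (see below), then the opening, from -1 (shut) to 1 (fully open), so that 0 is half open. In form: tx ty tz rx ry rz gripper; .... A call has 1 to 8 rows; each row is the pose to reach, as a shift and turn from the pose commanded when the call began, along the tool's axes at that moment, turning the shorter way round; what a row does not reach only later rows make up. The controller multiplies each number of a shift by 10 cm and each number of a turn by pi rad. A row lasts 1/12 s, in which the tool goes at most 41.7 mm and 7.16 degrees, less where a joint would pass 70% of its speed; a pose out of reach is approached as far as the arm can. A call with a number of a shift or a turn outside -1 to 1 is refused whole. A call with a gripper value outside its range is refused whole. The fingers move at their own pace and stop on an object; the grip force is fixed at half the most. Time passes only in rows, so rows that repeat a pose let the fingers close. It gives the time, the measured TCP pose, the force, the opening and the grip force at its end, in the units of the state.
- bot.get_obs(): the state, without advancing time (a new reading comes with each control period).
- viewer.capture(name): name is "scene" or "top"; returns a dict with "frame" (400x640x3 uint8, red, green, blue), "fov_y" (degrees; the focal length in pixels is half the picture's height over the tangent of half this angle, whatever the lens; pixels are square), "cx", "cy" (the principal point, pixels), "dist_coeffs" ([k1, k2, p1, p2, k3] as OpenCV has them; the pictures are not rectified), "T" (4x4, takes a point from camera to world coordinates). Camera axes: x right, y down, z forward; pixel columns grow to the right and rows downward; lengths in mm; the calibration is good to about 2 mm. A picture is of the moment at which its call begins. There is no depth.
- bot.close_job(): hands the job in; it is judged then, once.
Trained networks look in a picture, given as the dict that the camera call returned (one of the last four; its "shot" number tells which), for a name from the list of things; names that differ only in an ending like _2 or _b are one class to them, and where a whole thing is asked for, a point or a joint stands for the part that bears it (a point fixed in the world has none). Each returns a list of dicts, best first, with "score" (0 to 1); they miss things now and then, are a little off and sometimes report something else, mostly with a low value. They report only what shows in the picture. A call takes as long as a camera call. They do not tell look-alikes from the thing itself.
- viewer.recognise(target, picture): "centre" ([column, row] in pixels, amid what is visible of it).
- viewer.cut_out(target, picture): "pixels" (400x640 bool, what is visible of it) and "centre" ([column, row] in pixels, amid what is visible of it).
The state is a dict: "time": time; "joint_positions": joint angles; "dq": joint speeds; "tau": joint torques, N m; "tool_pos": TCP position; "tcp_rot": TCP orientation; "contact_force": force on the tool from outside, world axes, zero at the start; "moment": the same for the moment, N m; "grip_width": finger opening in mm; "finger_force": force on a finger pad.
Only numpy, scipy, OpenCV 4.12 (cv2) and the standard library are available. Lean on these libraries where they do the work, as an engineer would, in place of code of your own. Each camera call takes 0.05 s, during which the arm holds its last target. There are 200 camera calls.

### The job

Put the three white jar lids away in the lid hopper: carry them there in their open-fronted tray, push the hopper's spring flap in with the front rim of the tray, tip all three lids through while the tray holds the flap open, then draw the tray out so that the flap springs shut. Set the empty tray down flat on the table and let go of it; do not disturb the jars, the bowl or the scale.

Things in the scene. Friction and masses are not known exactly. Their poses are not given: they have to be found in the camera images.
- hopper: fixed white box with clear sides and top, 200 mm deep (x), 126 wide (y), 233 high; origin at the centre of its underside, z up. Its front faces its own -x: an upright wall 165 mm high (top edge = sill), above it a face sloping back at 45 degrees from x -100, z 165 mm up to x -40, z 225 mm, which the flap fills. Lids go in towards its +x and down, to its floor (6 mm thick)
- sill (a point): middle of the sill, the top edge of the hopper's 6 mm thick front wall, below the flap; x = -97, z = 165 mm in the hopper's frame; axes as the hopper's. The opening above the sill is 106 mm wide and 85 mm high along the 45-degree slope
- flap (a joint): the hopper's flap, a steel plate 98 mm wide, 83 long, 3 thick, hinged along its top edge. 0 = shut, flush with the sloping face; grows as it swings inwards, to 1.5 rad. A spring holds it shut (about 0.1 Nm at 0, 0.22 Nm at 1 rad: 1.5 to 5 N where a tray pushes) and shuts it again; the weight of the lids leaning on it does not open it
- flap_hinge (a point): middle of the flap's hinge line, x = -40 mm, z = 225 mm in the hopper's frame
- tray: loose aluminium tray, 200 mm long (x), 74 wide (y), 0.21 to 0.34 kg; floor and walls 3 mm thick, walls 32 mm high on both sides and the back, none at the front (+x end), where the lids slide out; they begin to slide at 17 to 27 degrees of tilt. Origin at the centre of its underside, z up. Two uprights over its middle carry a handle
- tray_handle (a point): centre of the tray's handle, a black bar across the tray at mid-length: 72 mm long (tray y), 13 thick (tray x), 22 high (64 to 86 mm above the tray's underside; this point at 75 mm, straight above the tray's origin). Grasp it with one finger before and one behind it, closing along the tray's x; axes as the tray's
- tray_lip (a point): middle of the tray's front edge, at its underside: 100 mm ahead (tray +x) of the origin
- lid0_mid (a point): centre of a white screw lid, 60 mm in diameter and 14 mm thick, about 25 g, lying in the tray nearest the front edge; the lids lie in a row
- lid1_mid (a point): centre of the second lid, the middle one in the tray, same size
- lid2_mid (a point): centre of the third lid, nearest the tray's closed back, same size
- jar_a: bystander: dark blue jar 62 mm in diameter, 52 mm high, filled; origin under its centre; leave it alone
- jar_b: bystander: a jar like the other; leave it alone
- bowl: bystander: white bowl 110 mm wide, 50 mm high; leave it alone
- scale: bystander: kitchen scale 200 x 150 x 30 mm; leave it alone
Not all that is in view belongs to the job. What is shaped like the part that bears lid0_mid but yellow is not meant.

How it is judged:
By the outcome, as a careful person would: the job done as asked, in the order asked, and still so for the second after the job is handed in, with the robot touching nothing.
It also fails if it takes over 64 s, if anything falls off the work surface, if the arm or the gripper's body presses on something with over 40 N, if the wrist force passes 120 N, or if a joint passes its speed limit or range.

## Working session

There is one attempt and no reset: what is moved stays moved. The work goes in short steps, Python scripts to look and compute and a shell command to move; the robot and the scene stay as the last step left them, time stands still between calls to the robot, and variables do not carry over. Pictures are saved under pics/ and viewed, at most 10 in all, crops included, and the job is handed in when it is done.

```bash
mkdir -p pics; cat > h.py <<'E'
import numpy as np, cv2
from plant import bot, viewer
def K(p):
    f=200/np.tan(np.radians(p["fov_y"])/2); return np.array([[f,0,p["cx"]],[0,f,p["cy"]],[0,0,1.]])
def ray(p,px):
    u=cv2.undistortPoints(np.array([[px]],float),K(p),np.array(p["dist_coeffs"],float))[0,0]
    T=np.array(p["T"]); return T[:3,3],T[:3,:3]@np.array([u[0],u[1],1.])
def atz(p,px,z):
    o,d=ray(p,px); return o+d*(z-o[2])/d[2]
def tri(ps,pxs):
    A=np.zeros((3,3));b=np.zeros(3)
    for p,x in zip(ps,pxs):
        o,d=ray(p,x);d=d/np.linalg.norm(d);M=np.eye(3)-np.outer(d,d);A+=M;b+=M@o
    return np.linalg.solve(A,b)
def proj(p,X):
    Ti=np.linalg.inv(np.array(p["T"])); r,_=cv2.Rodrigues(Ti[:3,:3])
    return cv2.projectPoints(np.array(X,float).reshape(-1,1,3),r,Ti[:3,3],K(p),np.array(p["dist_coeffs"],float))[0][:,0]
def save(p,n,crop=None,s=1):
    im=p["frame"][:,:,::-1]
    if crop: im=im[crop[1]:crop[3],crop[0]:crop[2]]
    cv2.imwrite("pics/"+n,cv2.resize(im,None,fx=s,fy=s,interpolation=cv2.INTER_CUBIC))
E
python3 - <<'E'
from h import *
P={n:viewer.capture(n) for n in("scene","top")}
for n,p in P.items():
    save(p,n+"0.png"); print(n,np.round(p["T"],2).tolist(),p["fov_y"])
    for t in ["hopper","flap","tray","tray_handle","tray_lip","lid0_mid","sill","flap_hinge","jar_a","bowl","scale"]:
        print(t,[(np.round(r["centre"]).tolist(),round(r["score"],2)) for r in viewer.recognise(t,p)][:5])
o=bot.get_obs();print(o)
E
```

```text
scene [[-0.73, 0.5, -0.46, 980.4], [0.68, 0.54, -0.49, 387.2], [-0.0, -0.68, -0.74, 835.87], [0.0, 0.0, 0.0, 1.0]] 50.587120639107575
hopper [([453.0, 303.0], 0.95)]
flap [([428.0, 259.0], 0.78)]
tray [([320.0, 196.0], 0.91)]
tray_handle [([321.0, 193.0], 0.86)]
tray_lip [([326.0, 193.0], 0.86)]
lid0_mid [([345.0, 272.0], 0.9), ([368.0, 200.0], 0.88), ([297.0, 235.0], 0.71), ([338.0, 215.0], 0.7), ([369.0, 239.0], 0.69)]
sill [([456.0, 301.0], 0.56)]
flap_hinge [([429.0, 258.0], 0.93)]
jar_a [([244.0, 244.0], 0.61)]
bowl [([334.0, 213.0], 0.59), ([328.0, 328.0], 0.57)]
scale [([246.0, 161.0], 0.59)]
top [[-0.01, -0.99, 0.11, 437.84], [-1.0, 0.01, -0.01, -82.07], [0.01, -0.11, -0.99, 1022.92], [0.0, 0.0, 0.0, 1.0]] 55.88236922044214
hopper [([165.0, 199.0], 0.65)]
flap [([358.0, 230.0], 0.69), ([194.0, 202.0], 0.61)]
tray [([357.0, 228.0], 0.64)]
tray_handle [([354.0, 230.0], 0.97)]
tray_lip [([356.0, 227.0], 0.75), ([195.0, 200.0], 0.17)]
lid0_mid [([339.0, 188.0], 0.91), ([332.0, 226.0], 0.85), ([290.0, 239.0], 0.84), ([284.0, 192.0], 0.78), ([332.0, 268.0], 0.67)]
sill [([168.0, 20
[... 263 characters left out ...]
4.0, 213.0], 0.95)]
{'time': 1.2, 'joint_positions': array([ 1.05597090e+00,  3.42030307e-01,  1.52409914e+00, -3.41744021e-05,
        1.27539523e+00, -1.46005348e-01]), 'dq': array([-0.00064635,  0.00022071, -0.00125704, -0.00039506, -0.00040721,
        0.00158747]), 'tau': array([-8.87891183e-04, -4.31131625e+01, -2.44483334e+01,  7.17605115e-02,
        4.82364907e-02, -1.46428278e-06]), 'tool_pos': array([189.2717746 , 489.71585622, 226.72506749]), 'tcp_rot': array([3.14153015e+00, 4.22370579e-05, 2.77278252e+00]), 'contact_force': array([ 0.09996697, -0.09940037,  0.09570889]), 'moment': array([0.03565817, 0.00929427, 0.0073211 ]), 'finger_force': 0.0, 'grip_width': 91.78679515017942}
```

View pics/scene0.png

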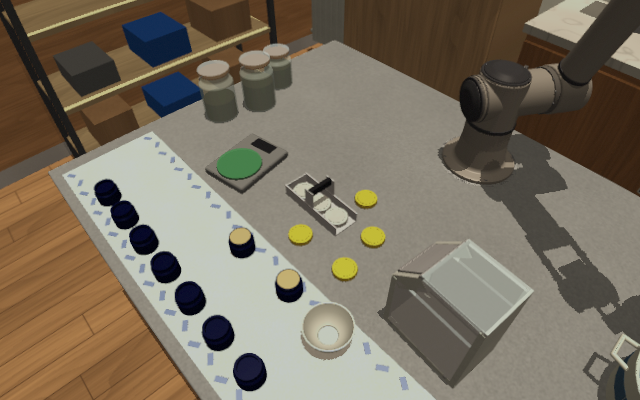

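View pics/top0.png

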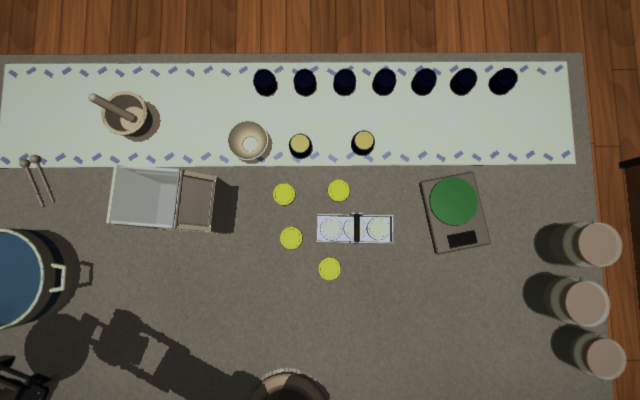

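The tray (top view, centre at 355,228) holds three white lids at about (331,229), (350,229) and (378,229). The possible mix-ups are the yellow lids at top (284,194), (339,190), (291,238) and (330,268). The hopper is at (165,199) with its flap side towards the tray, at (197,202). I'll check this in a close crop.

```bash
python3 - <<'E'
from h import *
P={n:viewer.capture(n) for n in("scene","top")}
a=P["scene"]["frame"][165:245,275:375,::-1];b=P["top"]["frame"][150:250,95:255,::-1];c=P["top"]["frame"][200:260,300:410,::-1];d=P["scene"]["frame"][230:390,370:540,::-1]
r=lambda x:cv2.resize(x,(400,300),interpolation=cv2.INTER_CUBIC)
cv2.imwrite("pics/crop.png",np.vstack([np.hstack([r(a),r(c)]),np.hstack([r(d),r(b)])]))
for n,t in(("top","hopper"),("top","tray"),("scene","tray"),("scene","hopper"),("top","tray_handle"),("scene","tray_handle")):
    c=viewer.cut_out(t,P[n])
    for x in c[:2]:
        m=x["pixels"].astype(np.uint8);q=cv2.minAreaRect(cv2.findNonZero(m));print(n,t,x["score"],m.sum(),np.round(x["centre"]),np.round(cv2.boxPoints(q)).tolist())
E
```

```text
top hopper 0.75 7171 [168. 200.] [[105.0, 223.0], [112.0, 162.0], [234.0, 174.0], [227.0, 236.0]]
top hopper 0.43 1033 [359. 228.] [[316.0, 242.0], [317.0, 212.0], [393.0, 214.0], [392.0, 243.0]]
top tray 0.82 1332 [355. 228.] [[316.0, 212.0], [393.0, 212.0], [393.0, 243.0], [316.0, 243.0]]
scene tray 0.72 1538 [322. 194.] [[281.0, 189.0], [308.0, 159.0], [365.0, 209.0], [338.0, 240.0]]
scene tray 0.64 706 [291. 281.] [[271.0, 274.0], [296.0, 266.0], [307.0, 297.0], [282.0, 305.0]]
scene hopper 0.78 13314 [452. 304.] [[365.0, 301.0], [454.0, 212.0], [542.0, 300.0], [453.0, 389.0]]
scene tray_handle 0.61 1599 [320. 194.] [[282.0, 190.0], [309.0, 159.0], [365.0, 210.0], [338.0, 240.0]]
```

View pics/crop.png

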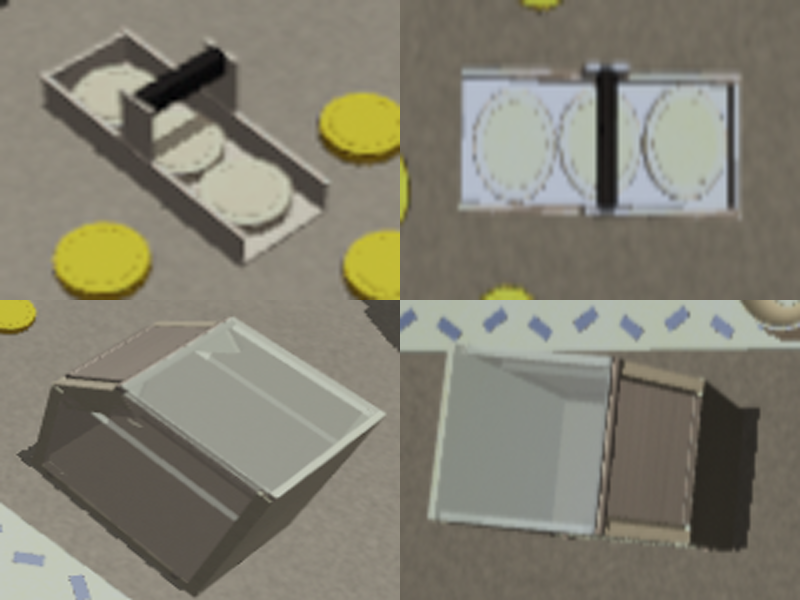

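The crop confirms it: the white lids lie in the tray, whose open front is at its left end (+y), near top pixels (317,215) to (317,242). The handle runs from (357,214) to (357,242). The hopper's sill edge runs from (216,177) to (211,232), so its front faces the tray. Next I'll fit the poses.

```bash
python3 - <<'E'
from h import *
from scipy.optimize import least_squares
s=viewer.capture("scene");t=viewer.capture("top")
S=lambda c:[370+c[0]/2.353,230+(c[1]-300)/1.875]
T=lambda c:[95+(c[0]-400)/2.5,150+(c[1]-300)/3]
T2=lambda c:[300+(c[0]-400)/3.636,200+c[1]/5]
S2=lambda c:[275+c[0]/4,165+c[1]/3.75]
def fit(pts,x0):
    def w(v,X):
        c,si=np.cos(v[2]),np.sin(v[2]);return np.c_[v[0]+c*X[:,0]-si*X[:,1],v[1]+si*X[:,0]+c*X[:,1],X[:,2]]
    def f(v): return np.concatenate([(proj(p,w(v,np.array(X,float)))-np.array(x)).ravel() for p,X,x in pts])
    r=least_squares(f,x0,loss="soft_l1");print(np.round(r.x,3),np.round(f(r.x),1).tolist());return r.x
hX=[[100,63,233],[100,-63,233],[-100,63,165],[-100,-63,165]]
h=fit([(s,hX,[S(c) for c in((385,412),(265,497),(155,323),(60,383))]),
 (t,hX,[T(c) for c in((432,520),(455,348),(690,545),(703,380))])],[450,250,1.57])
# tray: left(+y tray)= world -x
tX=[[100,37,32],[100,-37,32],[-100,37,32],[-100,-37,32],[0,0,86]]
v=fit([(t,tX,[T2(c) for c in((460,210),(461,75),(740,212),(740,75),(606,138))]),
 (s,tX,[S2(c) for c in((327,183),(243,237),(126,33),(43,75),(184,80))])],[420,-100,1.57])
for n in("jar_a","bowl","scale"): 
  for r in viewer.recognise(n,t)[:2]: print(n,np.round(atz(t,r["centre"],40)[:2]))
for c in((284,194),(339,190),(291,238),(330,268)): print("yellow",np.round(atz(t,c,14)[:2]))
E
```

```text
[537.637 253.702   1.485] [-0.2, -0.4, 4.1, -0.7, 0.6, -2.2, -4.3, -1.2, -1.6, -0.6, -2.4, -2.5, -0.1, -0.5, 0.7, -0.3]
[ 475.122 -178.669    1.55 ] [-0.4, -0.0, -0.3, -1.3, -1.0, 0.5, -1.2, -0.3, -0.2, -0.2, 0.4, -1.3, -0.0, -0.6, -0.2, -1.6, -0.5, -0.2, -1.1, -2.8]
jar_a [ 702. -193.]
bowl [707. 110.]
bowl [687. -33.]
scale [ 515. -435.]
scale [699. -28.]
yellow [570.   8.]
yellow [ 579. -141.]
yellow [451. -11.]
yellow [ 372. -114.]
```

Tray origin is at about (475,-179) with yaw 1.55. The hopper is at about (538,254) with yaw 1.485. I'll move over the handle: about (-508,-520) mm in tool axes plus a turn of -0.111.

```bash
for i in 1; do
python3 -m handwheel '-1 -1 0 0 0 0 1;-1 -1 0 0 0 0 1;-1 -1 0 0 0 0 1;-1 -1 0 0 0 0 1' | tail -5; done
python3 -m handwheel '-1 -1 0 0 0 0 1;-1 -1 0 0 0 0 1;-1 -1 0 0 0 0 1;-1 -1 0 0 0 0 1' >/dev/null
python3 -m handwheel '-1 -1 0 0 0 0 1;-1 -1 0 0 0 0 1;-1 -1 0 0 0 0 1;-1 -1 0 0 0 0 1' >/dev/null
python3 -m handwheel '-1 -1 0 0 0 0 1;-1 -1 0 0 0 0 1;-1 -1 0 0 0 0 1;-1 -1 0 0 0 0 1' >/dev/null
python3 -m handwheel '-1 -1 0 0 0 0 1;-1 -1 0 0 0 0 1;-1 -1 0 0 0 0 1;-1 -1 0 0 0 0 1' >/dev/null
python3 -m handwheel '-0.08 -0.2 0.7 0 0 -0.111 1;-0.08 -0.2 0.7 0 0 -0.111 1;-0.08 -0.2 0.7 0 0 -0.111 1;-0.08 -0.2 0.7 0 0 -0.111 1'
python3 - <<'E'
from h import *
p=viewer.capture("scene");save(p,"s2.png",(220,60,480,260),3)
E
```

```text
tool_pos: [247.1, 356.9, 226.6]
tcp_rot: [-3.14, 0.001, 2.772]
contact_force: [0.6, 1.0, 0.1]
grip_width: 91.6
finger_force: 0.0
time: 3.85
tool_pos: [474.6, -178.6, 154.8]
tcp_rot: [3.14, -0.004, 3.124]
contact_force: [-0.3, 0.3, 0.2]
grip_width: 91.7
finger_force: 0.0
```

View pics/s2.png

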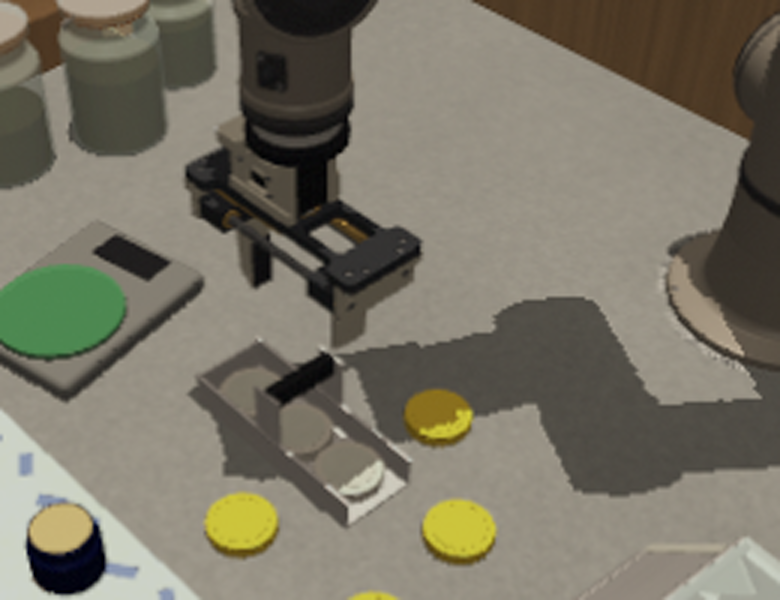

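The gripper, at about (300,240) in the crop, hangs over the black handle at (300,378), and its fingers are lined up along the tray. The gripper body is long along the closing line, which limits the tip near the hopper top. Next I'll descend and close.

```bash

python3 -m handwheel '0 0 0.4 0 0 0 1;0 0 0.75 0 0 0 1;0 0 0.95 0 0 0 1;0 0 0.95 0 0 0 1' 
python3 -m handwheel '0 0 0 0 0 0 -1;0 0 0 0 0 0 -1;0 0 0 0 0 0 -1;0 0 0 0 0 0 -1;0 0 0 0 0 0 -1;0 0 0 0 0 0 -1;0 0 0 0 0 0 -1;0 0 0 0 0 0 -1'
```

```text
time: 4.23
tool_pos: [474.0, -177.1, 59.1]
tcp_rot: [3.139, -0.005, 3.119]
contact_force: [-0.8, 0.7, -0.1]
grip_width: 91.4
finger_force: 0.0
time: 4.9
tool_pos: [475.7, -178.5, 61.9]
tcp_rot: [-3.142, 0.0, 3.121]
contact_force: [-0.0, -0.6, -0.4]
grip_width: 42.8
finger_force: 0.0
```

```bash

python3 -m handwheel '0 0 0 0 0 0 -1;0 0 0 0 0 0 -1;0 0 0 0 0 0 -1;0 0 0 0 0 0 -1;0 0 0 0 0 0 -1;0 0 0 0 0 0 -1'
python3 -m handwheel '0 0 -0.05 0 0 0 -1;0 0 -0.12 0 0 0 -1;0 0 -0.25 0 0 0 -1;0 0 -0.4 0 0 0 -1;0 0 -0.4 0 0 0 -1'
```

```text
time: 5.4
tool_pos: [475.7, -178.6, 61.7]
tcp_rot: [-3.142, 0.0, 3.121]
contact_force: [0.2, -0.5, -0.6]
grip_width: 12.5
finger_force: 30.0
time: 5.82
tool_pos: [477.0, -179.1, 104.4]
tcp_rot: [-3.14, 0.004, 3.122]
contact_force: [0.2, -0.7, -2.3]
grip_width: 13.1
finger_force: 30.0
```

```bash

python3 -m handwheel '0 0.03 -0.1 0 0 0 -1;-0.05 0.1 -0.25 0 0 0 -1;-0.1 0.2 -0.4 0 0 0 -1;-0.15 0.32 -0.55 0 0 0.005 -1;-0.2 0.44 -0.7 0 0 0.01 -1;-0.25 0.56 -0.85 0 0 0.015 -1;-0.3 0.66 -0.95 0 0 0.02 -1;-0.33 0.72 -1 0 0 0.021 -1'
python3 -m handwheel '0 0.07 -0.05 0 0 0 -1;0 0.19 -0.15 0 0 0 -1;0 0.32 -0.25 0 0 0 -1;0 0.45 -0.32 0 0 0 -1;0 0.58 -0.32 0 0 0 -1;0 0.7 -0.32 0 0 0 -1;0 0.8 -0.32 0 0 0 -1;0 0.85 -0.32 0 0 0 -1'
python3 -m handwheel '0 0.1 0 0 0 0 -1;0 0.2 0 0 0 0 -1;0 0.27 0 0 0 0 -1;0 0.3 0 0 0 0 -1;0 0.3 0 0 0 0 -1;0 0.3 0 0 0 0 -1'
python3 - <<'E'
from h import *
s=viewer.capture("scene");t=viewer.capture("top")
a=s["frame"][170:350,340:540,::-1];b=t["frame"][140:260,150:350,::-1]
cv2.imwrite("pics/c3.png",np.vstack([cv2.resize(a,(640,576*1//2+12),interpolation=cv2.INTER_CUBIC),cv2.resize(b,(640,300),interpolation=cv2.INTER_CUBIC)]))
# predicted projections
def w(h,X): 
    c,si=np.cos(h[2]),np.sin(h[2]);X=np.array(X,float);return np.c_[h[0]+c*X[:,0]-si*X[:,1],h[1]+si*X[:,0]+c*X[:,1],X[:,2]]
o=bot.get_obs();tp=o["tool_pos"];yaw=o["tcp_rot"][2]-np.pi/2;z0=tp[2]-61.7
tr=[tp[0],tp[1],yaw];h=[537.6,253.7,1.485]
hi=np.linalg.inv(np.array([[np.cos(1.485),-np.sin(1.485)],[np.sin(1.485),np.cos(1.485)]]))@(tp[:2]-[537.6,253.7])
print("origin in hopper",hi,yaw,z0)
for n,p in(("s",s),("t",t)):
    print(n,"sill ends+inner",np.round(proj(p,w(h,[[-100,53,165],[-100,-53,165],[-40,53,225],[-40,-53,225]])),1).tolist())
    print(n,"tray wall tops front",np.round(proj(p,w(tr,[[100,37,z0+32],[100,-37,z0+32],[100,37,z0],[100,-37,z0]])),1).tolist())
E
```

```text
time: 6.48
tool_pos: [510.6, -105.9, 203.0]
tcp_rot: [3.141, 0.001, 3.056]
contact_force: [-0.2, 0.4, -3.5]
grip_width: 12.4
finger_force: 30.0
time: 7.15
tool_pos: [517.2, -20.7, 233.6]
tcp_rot: [3.141, -0.001, 3.057]
contact_force: [-0.1, -0.7, -3.7]
grip_width: 12.7
finger_force: 30.0
time: 7.65
tool_pos: [520.0, 7.4, 233.7]
tcp_rot: [-3.141, -0.0, 3.056]
contact_force: [-0.7, 0.2, -3.6]
grip_width: 13.1
finger_force: 30.0
origin in hopper [-247.22237546   -3.56036196] 1.4843940251770813 171.97306107538452
s sill ends+inner [[433.1, 242.5], [395.1, 270.3], [463.7, 243.0], [423.8, 273.7]]
s tray wall tops front [[412.1, 220.3], [384.7, 238.9], [409.8, 230.6], [383.1, 249.0]]
t sill ends+inner [[211.3, 226.7], [216.4, 180.7], [175.0, 223.3], [181.1, 173.9]]
t tray wall tops front [[229.0, 218.6], [232.6, 185.0], [232.3, 219.5], [235.7, 187.2]]
```

View pics/c3.png

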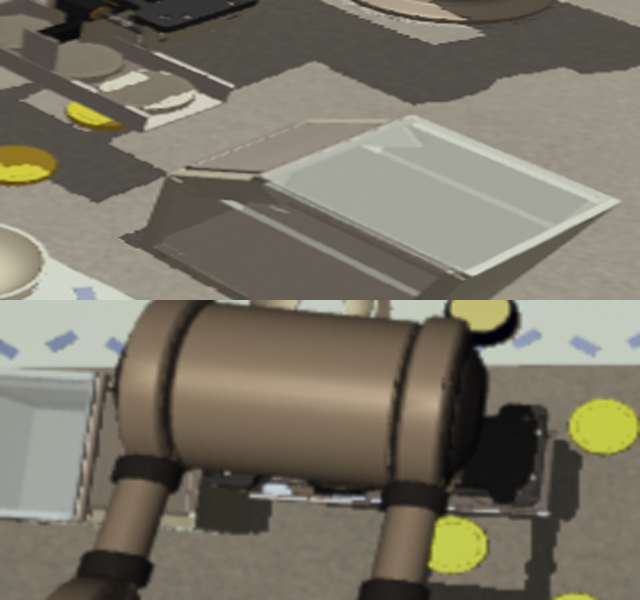

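Observed tray and hopper corners agree with the prediction to 2–5 px: the tray front wall is at scene (412,224) and the sill corner at (393,275). The tray is level with the lids in place. Next I'll work out the insertion and tip poses.

```bash
cat > plan.py <<'E'
import numpy as np
def plan(th,c,d,cur=(-247.2,233.7),cth=0,g=61.7):
    t=np.radians(th);f=np.array([np.cos(t),-np.sin(t)]);u=np.array([np.sin(t),np.cos(t)])
    L=np.array([-94,165])+c*u+d*f;W=L+32*u;H=np.array([-40,225])
    an=lambda p:np.degrees(np.arctan2(p[0]-H[0],H[1]-p[1]))+45
    r=np.linalg.norm(W-H);TCP=L-100*f+g*u
    phi=max(an(L),an(W) if r<83 else -99); a=np.radians(phi-45);tip=H+83*np.array([np.sin(a),-np.cos(a)])
    B=TCP+66*u+95*f; D=TCP-cur   # body front-bottom corner
    ct=np.radians(cth); cf=np.array([np.cos(ct),-np.sin(ct)]);cu=np.array([np.sin(ct),np.cos(ct)])
    return dict(lip=L.round(),phi=round(phi),rW=round(r),tipgap=round((tip-L)@u),bodyz=round(B[1]-233,1),Bx=round(B[0]),TCP=TCP.round(1),ty=round(D@cf/100,3),tz=round(-D@cu/100,3),rx=round((th-cth)/180,4))
E
python3 - <<'E'
from plan import *
for a in [(0,11,-15),(4,10,10),(8,8,30),(12,7,45),(14,7,55),(14,7,65),(20,8,65),(25,8,65),(30,8,65),(30,8,72),(33,8,65),(33,12,65),(36,12,60)]: print(a,plan(*a))
E
```

```text
(0, 11, -15) {'lip': array([-109.,  176.]), 'phi': -10, 'rW': 71, 'tipgap': 1, 'bodyz': np.float64(70.7), 'Bx': -114, 'TCP': array([-209. ,  237.7]), 'ty': np.float64(0.382), 'tz': np.float64(-0.04), 'rx': 0.0}
(4, 10, 10) {'lip': array([-83., 174.]), 'phi': 4, 'rW': 45, 'tipgap': -13, 'bodyz': np.float64(69.0), 'Bx': -79, 'TCP': array([-178.8,  242.8]), 'ty': np.float64(0.684), 'tz': np.float64(-0.091), 'rx': 0.0222}
(8, 8, 30) {'lip': array([-63., 169.]), 'phi': 23, 'rW': 31, 'tipgap': -21, 'bodyz': np.float64(62.9), 'Bx': -50, 'TCP': array([-153.6,  243.8]), 'ty': np.float64(0.936), 'tz': np.float64(-0.101), 'rx': 0.0444}
(12, 7, 45) {'lip': array([-49., 162.]), 'phi': 42, 'rW': 31, 'tipgap': -19, 'bodyz': np.float64(55.4), 'Bx': -27, 'TCP': array([-133.5,  243.6]), 'ty': np.float64(1.137), 'tz': np.float64(-0.099), 'rx': 0.0667}
(14, 7, 55) {'lip': array([-39., 158.]), 'phi': 59, 'rW': 37, 'tipgap': -9, 'bodyz': np.float64(50.6), 'Bx': -13, 'TCP': array([-121. ,  242.5]), 'ty': np.float64(1.262), 'tz': np.float64(-0.088), 'rx': 0.0778}
(14, 7, 65) {'lip': array([-29., 156.]), 'ph
[... 918 characters left out ...]
3.4, 239.4]), 'ty': np.float64(1.638), 'tz': np.float64(-0.057), 'rx': 0.1667}
(33, 8, 65) {'lip': array([-35., 136.]), 'phi': 65, 'rW': 66, 'tipgap': 22, 'bodyz': np.float64(13.1), 'Bx': 30, 'TCP': array([-85.4, 242.5]), 'ty': np.float64(1.618), 'tz': np.float64(-0.088), 'rx': 0.1833}
(33, 12, 65) {'lip': array([-33., 140.]), 'phi': 68, 'rW': 63, 'tipgap': 21, 'bodyz': np.float64(16.5), 'Bx': 32, 'TCP': array([-83.2, 245.9]), 'ty': np.float64(1.64), 'tz': np.float64(-0.122), 'rx': 0.1833}
(36, 12, 60) {'lip': array([-38., 139.]), 'phi': 64, 'rW': 63, 'tipgap': 21, 'bodyz': np.float64(12.7), 'Bx': 33, 'TCP': array([-83. , 248.1]), 'ty': np.float64(1.642), 'tz': np.float64(-0.144), 'rx': 0.2}
```

```bash

python3 -m handwheel '0 0.06 -0.01 0 0 0 -1;0.01 0.14 -0.03 0 0 0 -1;0.03 0.23 -0.04 0 0 0 -1;0.03 0.31 -0.04 0 0 0 -1;0.03 0.36 -0.04 0 0 0 -1;0.03 0.38 -0.04 0 0 0 -1'
python3 -m handwheel '0 0.08 -0.01 0.006 0 0 -1;0 0.18 -0.03 0.014 0 0 -1;0 0.3 -0.05 0.022 0 0 -1;0 0.43 -0.055 0.034 0 0 -1;0 0.55 -0.06 0.044 0 0 -1;0 0.66 -0.06 0.056 0 0 -1;0 0.76 -0.06 0.066 0 0 -1;0 0.85 -0.05 0.074 0 0 -1'
python3 - <<'E'
from h import *
s=viewer.capture("scene");t=viewer.capture("top")
a=s["frame"][190:350,360:540,::-1]
cv2.imwrite("pics/c4.png",cv2.resize(a,(675,600),interpolation=cv2.INTER_CUBIC))
o=bot.get_obs();hi=np.array([[np.cos(1.485),np.sin(1.485)],[-np.sin(1.485),np.cos(1.485)]])@(o["tool_pos"][:2]-[537.6,253.7]);print(hi,o["tool_pos"],o["joint_positions"].round(2))
E
```

```text
time: 8.25
tool_pos: [520.2, 46.8, 237.8]
tcp_rot: [3.141, 0.0, 3.057]
contact_force: [0.5, -0.9, -2.7]
grip_width: 12.7
finger_force: 30.0
time: 8.92
tool_pos: [527.7, 129.6, 243.3]
tcp_rot: [-2.904, 0.001, 3.056]
contact_force: [-0.3, -7.1, -0.4]
grip_width: 12.7
finger_force: 30.0
[-123.38891191   -0.3462119 ] [527.37160592 130.73527579 242.0053573 ] [ 0.23  0.42  1.38 -0.23  1.42 -1.21]
```

View pics/c4.png

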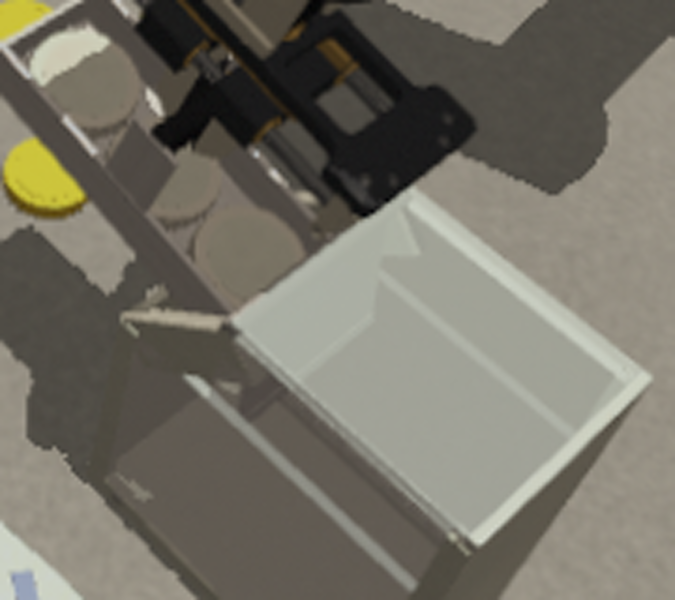

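The tray front is in the hopper mouth, with the front lid at about (250,245) in the crop and all three lids still in place. The flap has swung in, with a 7 N push. Next comes the tipping.

```bash
python3 - <<'E'
from plan import *
for a in [(14,7,65),(20,8,67),(25,9,68),(30,10,68),(34,10,68)]: print(a,plan(*a,cur=(-123.4,242.0),cth=13.4))
E
```

```text
(14, 7, 65) {'lip': array([-29., 156.]), 'phi': 71, 'rW': 42, 'tipgap': 1, 'bodyz': np.float64(48.2), 'Bx': -3, 'TCP': array([-111.3,  240.1]), 'ty': np.float64(0.122), 'tz': np.float64(-0.01), 'rx': 0.0033}
(20, 8, 67) {'lip': array([-28., 150.]), 'phi': 72, 'rW': 51, 'tipgap': 10, 'bodyz': np.float64(38.3), 'Bx': 11, 'TCP': array([-101.2,  241.8]), 'ty': np.float64(0.217), 'tz': np.float64(-0.049), 'rx': 0.0367}
(25, 9, 68) {'lip': array([-29., 144.]), 'phi': 71, 'rW': 57, 'tipgap': 16, 'bodyz': np.float64(29.3), 'Bx': 21, 'TCP': array([-93.1, 242.6]), 'ty': np.float64(0.293), 'tz': np.float64(-0.076), 'rx': 0.0644}
(30, 10, 68) {'lip': array([-30., 140.]), 'phi': 69, 'rW': 63, 'tipgap': 20, 'bodyz': np.float64(19.8), 'Bx': 29, 'TCP': array([-85.9, 243.1]), 'ty': np.float64(0.363), 'tz': np.float64(-0.098), 'rx': 0.0922}
(34, 10, 68) {'lip': array([-32., 135.]), 'phi': 67, 'rW': 68, 'tipgap': 24, 'bodyz': np.float64(10.9), 'Bx': 35, 'TCP': array([-80.4, 242.3]), 'ty': np.float64(0.417), 'tz': np.float64(-0.103), 'rx': 0.1144}
```

```bash

python3 -m handwheel '0 0.06 -0.005 0.002 0 0 -1;0 0.12 -0.01 0.004 0 0 -1;0 0.17 -0.03 0.02 0 0 -1;0 0.22 -0.05 0.037 0 0 -1;0 0.29 -0.075 0.064 0 0 -1;0 0.36 -0.1 0.092 0 0 -1;0 0.41 -0.105 0.112 0 0 -1;0 0.41 -0.105 0.112 0 0 -1'
python3 -m handwheel '0 0 0 0 0 0 -1;0 0 0 0 0 0 -1;0 0 0 0 0 0 -1;0 0 0 0 0 0 -1;0 0 0 0 0 0 -1;0 0 0 0 0 0 -1;0 0 0 0 0 0 -1;0 0 0 0 0 0 -1'
python3 - <<'E'
from h import *
s=viewer.capture("scene")
a=s["frame"][190:350,360:540,::-1]
cv2.imwrite("pics/c5.png",cv2.resize(a,(675,600),interpolation=cv2.INTER_CUBIC))
o=bot.get_obs();hi=np.array([[np.cos(1.485),np.sin(1.485)],[-np.sin(1.485),np.cos(1.485)]])@(o["tool_pos"][:2]-[537.6,253.7]);print(hi,o["tool_pos"])
E
```

```text
time: 9.68
tool_pos: [530.6, 173.8, 241.1]
tcp_rot: [-2.555, -0.004, 3.058]
contact_force: [-0.5, -2.9, -5.7]
grip_width: 12.9
finger_force: 30.0
time: 10.35
tool_pos: [531.3, 172.1, 244.0]
tcp_rot: [-2.557, 0.001, 3.055]
contact_force: [0.3, -3.4, -2.8]
grip_width: 13.0
finger_force: 30.0
[-81.73641238  -0.70119748] [531.2945346  172.20414801 243.94749539]
```

View pics/c5.png

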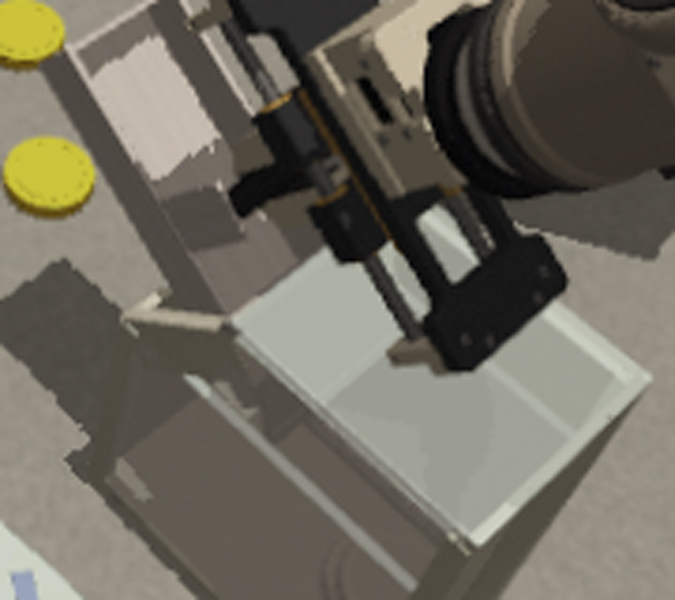

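The visible part of the tray is empty, and a faint ring shows on the hopper floor at crop (345,565). I'll wait a bit longer with slightly more tilt, then check for all three with stretched contrast before withdrawing.

```bash

python3 -m handwheel '0 0 -0.03 0.01 0 0 -1;0 0 -0.03 0.015 0 0 -1;0 0 -0.03 0.015 0 0 -1;0 0 -0.03 0.015 0 0 -1;0 0 -0.03 0.015 0 0 -1;0 0 -0.03 0.015 0 0 -1'
python3 - <<'E'
from h import *
s=viewer.capture("scene");t=viewer.capture("top")
a=s["frame"][250:395,370:510,::-1];b=t["frame"][150:245,100:230,::-1]
st=lambda x,lo,hi:np.clip((x.astype(float)-lo)/(hi-lo)*255,0,255).astype(np.uint8)
cv2.imwrite("pics/c6.png",np.hstack([cv2.resize(st(a,30,150),(400,414),interpolation=cv2.INTER_CUBIC),cv2.resize(st(b,90,220),(400,414),interpolation=cv2.INTER_CUBIC)]))
for p in(s,t): print([(np.round(r["centre"]).tolist(),round(r["score"],2)) for r in viewer.recognise("lid0_mid",p)])
E
```

```text
time: 10.9
tool_pos: [531.3, 174.1, 245.8]
tcp_rot: [-2.511, -0.0, 3.056]
contact_force: [0.6, -2.5, -4.6]
grip_width: 12.7
finger_force: 30.0
[([343.0, 270.0], 0.88), ([370.0, 236.0], 0.82), ([297.0, 236.0], 0.74), ([366.0, 200.0], 0.6)]
[([338.0, 188.0], 0.84), ([281.0, 193.0], 0.83), ([289.0, 241.0], 0.68), ([331.0, 267.0], 0.63)]
```

View pics/c6.png

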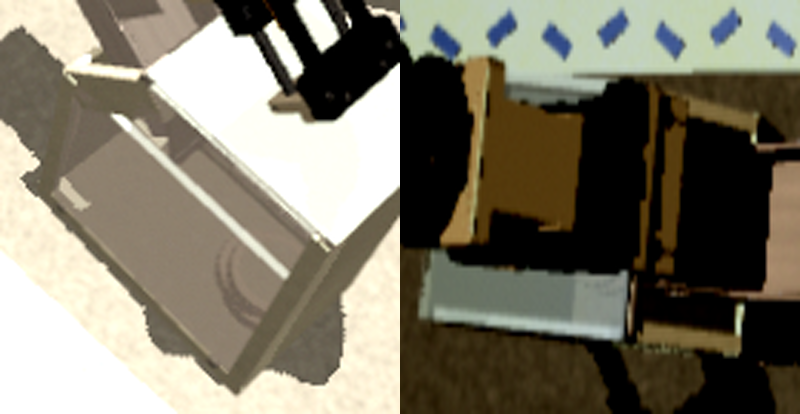

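Ring outlines of lids show inside the hopper at the back (left panel, 240,290), and the tray floor in the mouth is bare. At 36° no lid can stick, so I'm withdrawing along the tray axis and then levelling.

```bash

python3 -m handwheel '0 -0.08 0 0 0 0 -1;0 -0.2 0 0 0 0 -1;0 -0.34 0 0 0 0 -1;0 -0.48 0 0 0 0 -1;0 -0.62 0 0 0 0 -1;0 -0.76 0 0 0 0 -1;0 -0.9 0 0 0 0 -1;0 -1 0 0 0 0 -1'
python3 -m handwheel '0 -0.2 0 0 0 0 -1;0 -0.4 0 -0.04 0 0 -1;0 -0.6 0 -0.08 0 0 -1;0 -0.75 0 -0.12 0 0 -1;0 -0.85 0 -0.16 0 0 -1;0 -0.9 0 -0.2 0 0 -1;0 -0.9 0 -0.201 0 0 -1;0 -0.9 0 -0.201 0 0 -1'
python3 - <<'E'
from h import *
s=viewer.capture("scene");t=viewer.capture("top")
a=s["frame"][150:395,350:540,::-1];b=t["frame"][150:260,100:290,::-1]
st=lambda x,lo,hi:np.clip((x.astype(float)-lo)/(hi-lo)*255,0,255).astype(np.uint8)
cv2.imwrite("pics/c7.png",np.hstack([cv2.resize(st(a,20,210),(400,516),interpolation=cv2.INTER_CUBIC),cv2.resize(st(b,60,240),(400,516),interpolation=cv2.INTER_CUBIC)]))
E
```

```text
time: 11.77
tool_pos: [524.4, 92.4, 306.7]
tcp_rot: [-2.511, 0.002, 3.055]
contact_force: [-0.1, 0.5, -2.1]
grip_width: 12.6
finger_force: 30.0
time: 12.43
tool_pos: [517.8, 18.9, 358.7]
tcp_rot: [-3.14, 0.001, 3.051]
contact_force: [-0.3, 0.0, -2.2]
grip_width: 12.9
finger_force: 30.0
```

View pics/c7.png

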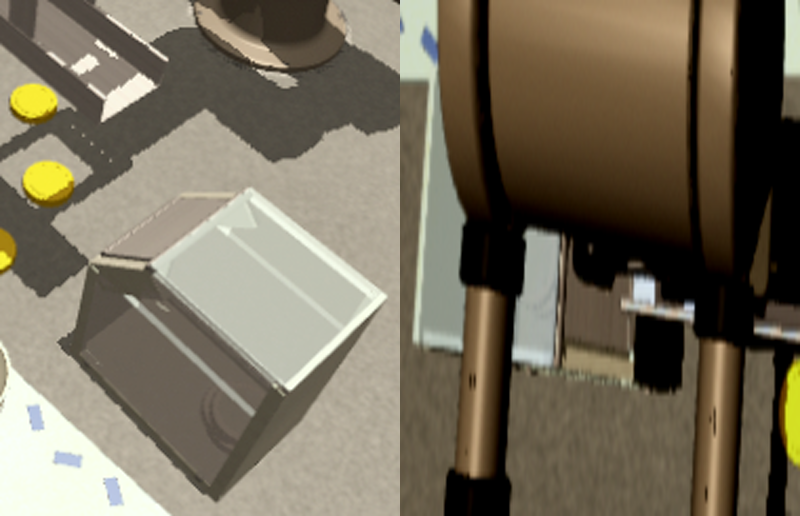

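The flap is shut, at left panel (165,228). The tray at (80,60) is empty and the lids show at the hopper's bottom. I'll take the tray back to its old free spot.

```bash

python3 -m handwheel '0 -0.2 0.1 0 0 0 -1;0.05 -0.5 0.3 0 0 0 -1;0.1 -0.8 0.6 0 0 0 -1;0.12 -1 0.9 0 0 0 -1;0.12 -1 1 0 0 0 -1;0.12 -1 1 0 0 0 -1' >/dev/null
python3 -m handwheel '0 -0.2 0.2 0 0 -0.005 -1;0.05 -0.5 0.5 0 0 -0.01 -1;0.1 -0.8 0.8 0 0 -0.02 -1;0.12 -1 1 0 0 -0.021 -1;0.12 -1 1 0 0 -0.021 -1;0.12 -1 1 0 0 -0.021 -1;0.12 -1 1 0 0 -0.021 -1'
python3 -m handwheel '0 0 0.2 0 0 0 -1;0 0 0.4 0 0 0 -1;0 0 0.6 0 0 0 -1;0 0 0.75 0 0 0 -1;0 0 0.85 0 0 0 -1;0 0 0.88 0 0 0 -1;0 0 0.88 0 0 0 -1;0 0 0.88 0 0 0 -1'
```

```text
time: 13.62
tool_pos: [478.5, -174.7, 159.3]
tcp_rot: [-3.141, 0.002, 3.124]
contact_force: [-0.2, -0.2, -1.6]
grip_width: 12.8
finger_force: 30.0
time: 14.28
tool_pos: [478.0, -175.8, 71.3]
tcp_rot: [-3.141, 0.002, 3.122]
contact_force: [-0.3, -0.0, -2.7]
grip_width: 12.7
finger_force: 30.0
```

```bash

python3 -m handwheel '0 0 0.04 0 0 0 -1;0 0 0.07 0 0 0 -1;0 0 0.09 0 0 0 -1;0 0 0.1 0 0 0 -1;0 0 0.1 0 0 0 -1'
```

```text
time: 14.7
tool_pos: [477.3, -176.0, 61.6]
tcp_rot: [-3.141, 0.001, 3.121]
contact_force: [-2.9, 1.5, 11.1]
grip_width: 13.0
finger_force: 30.0
```

It is on the table (11 N upward). Now I release and rise.

```bash

python3 -m handwheel '0 0 0 0 0 0 1;0 0 0 0 0 0 1;0 0 0 0 0 0 1;0 0 0 0 0 0 1;0 0 0 0 0 0 1;0 0 0 0 0 0 1;0 0 0 0 0 0 1;0 0 0 0 0 0 1'
python3 -m handwheel '0 0 0 0 0 0 1;0 0 0 0 0 0 1;0 0 0 0 0 0 1;0 0 -0.2 0 0 0 1;0 0 -0.5 0 0 0 1;0 0 -0.8 0 0 0 1;0 0 -1 0 0 0 1;0 0 -1 0 0 0 1'
python3 -m handwheel '-0.4 -0.4 -0.6 0 0 0 1;-0.8 -0.8 -0.8 0 0 0 1;-1 -1 -0.8 0 0 0 1;-1 -1 -0.8 0 0 0 1;-1 -1 -0.8 0 0 0 1;-1 -1 -0.8 0 0 0 1'
python3 - <<'E'
from h import *
t=viewer.capture("top");s=viewer.capture("scene")
cv2.imwrite("pics/end.png",np.vstack([cv2.resize(s["frame"][60:395,200:560,::-1],(640,596))]))
E
```

```text
time: 15.37
tool_pos: [477.0, -175.9, 60.1]
tcp_rot: [3.141, -0.0, 3.121]
contact_force: [-0.1, -0.4, 0.7]
grip_width: 61.3
finger_force: 0.0
time: 16.03
tool_pos: [479.2, -177.1, 164.5]
tcp_rot: [-3.138, 0.007, 3.122]
contact_force: [0.9, -1.4, 0.3]
grip_width: 91.7
finger_force: 0.0
time: 16.53
tool_pos: [575.7, -279.2, 238.6]
tcp_rot: [3.141, -0.001, 3.12]
contact_force: [-0.1, 0.4, 0.1]
grip_width: 91.9
finger_force: 0.0
```

View pics/end.png

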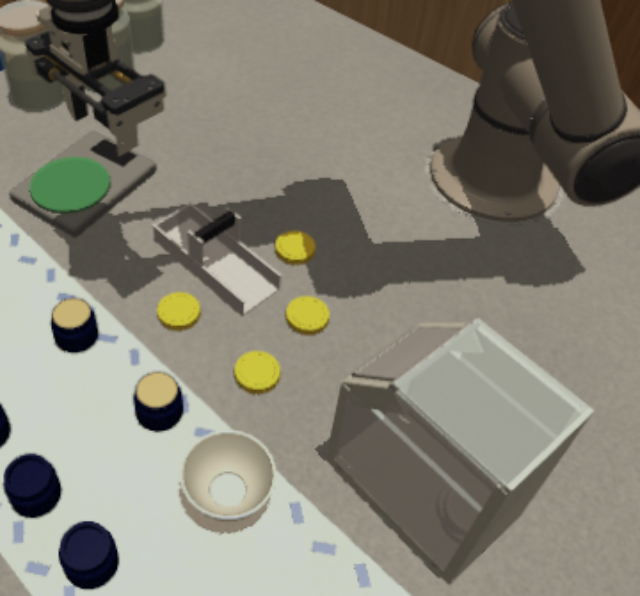

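The tray stands flat and empty at (220,260), the flap is shut at (410,355), and the jars, bowl and scale are where they were. No white lids are lying outside. I'm handing in.

```bash
python3 -c "
from plant import bot
print(bot.close_job())"
```

```text
the job is handed in; nothing more can be done
None
```

I tipped the lids into the hopper, the flap sprang shut, and the empty tray is flat on the table, released, with the jars, bowl and scale undisturbed; I could not count all three lids inside, but the tray was empty and no white lid lay outside.

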